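# Shut the slide drawer and drop its latch

## Task

The drawer of the low slide cabinet stands open against its spring. Take the latch bar by its upright tab, lift it so that its tooth passes over the keeper's front lip, push the drawer in with it and let the tooth drop fully into the keeper's notch, so that the latch holds the drawer shut by itself when you let go. The keeper is adjustable and its exact place must be felt: press against it only gently, do not slam the drawer, and leave the other things where they stand.

Things in the scene. Friction and masses are not known exactly. Their poses are not given: they have to be found in the camera images.
- cabinet: Low white slide cabinet, fixed: 240 deep along x, 260 wide along y, flat roof 90 above the table. Origin: centre of its underside. x points inwards, the way the drawer closes; y left, z up. The steel keeper on the roof takes a push of at most 20 N from the latch; 5 N is plenty to feel its back wall, which is rubber-faced and 60 above the roof and stops a tooth carried over the lip.
- keeper_mark (a point): On the roof, the middle of the keeper's adjusting slots; axes as the cabinet. The keeper (40 wide) is clamped anywhere from 12 mm nearer to 12 mm farther along x of this mark, differently each time and not measured. Its notch is 15 long in x, centred on the keeper, open upwards; the front lip on the drawer's side is 18 thick, 27 above the roof; behind the notch is the back wall.
- drawer (a joint): How far the drawer stands out (m). 0: tooth of the level bar exactly above keeper_mark; latched it reads between -0.015 and 0.015, as the keeper is clamped. A spring drives it to 0.05 with 120 N/m, friction 2.5 N, damping 120 N per m/s: pushing it slowly home takes 8 to 11 N, unlatched it springs out to about 0.03, latched the tooth is drawn back against the front lip.
- latch (a joint): Angle of the latch bar (rad): 0 level, on its stop, the same outside the keeper and seated in the notch; grows as the free end is lifted, up to 0.8; falls back by its weight (about 0.22 kg). 0.10 just clears the lip; above 0.33 the tooth would pass over the back wall too; 0.15 to 0.25 is right.
- tab (a point): Grip centre of the upright dark tab standing on the latch bar: tab 24 along the bar, 12 thick across it (y), 50 tall; this point is 36 above the bar's axis, 19 below the tab's top, 25 before the tooth's middle. Axes turn with the bar: x along it towards the keeper, y left, z up.
- pivot (a point): The bar's pivot, carried by the drawer front on a fork before the cabinet, 35 above the roof's level; hinge axis is the cabinet's y. The steel bar, 10 high and 14 wide, runs from it 145 towards the keeper; the tab's middle is 115 and the tooth's middle 140 from it.
- tooth (a point): Middle of the underside of the tooth under the bar's free end: 10 long in x, 14 wide, reaching 16 below the bar's underside. With the bar level it is 14 above the roof, 13 below the top of the front lip.
- oil_bottle: small oil bottle, 28 mm across, 55 tall, on the cabinet's roof at its left (mm); a bystander, origin at the centre of its underside
- slip_box: small white box 30 x 30 x 20 on the cabinet's roof at its right (mm); a bystander, origin at the centre of its underside
- dish: flat glass dish, 90 across, 14 tall (mm); a bystander, origin at the centre of its underside
- slide_box: grey box 100 x 85 x 35 (mm); a bystander, origin at the centre of its underside
- stain_jar: jar, 60 across, 85 tall (mm); a bystander, origin at the centre of its underside
- beaker: beaker, 70 across, 80 tall (mm); a bystander, origin at the centre of its underside

How it is judged:
On the way:
1. the latch bar is lifted clear of the lip's height (value of joint latch above 0.08 rad), for 0.1 s.
At the end, for the whole second after the job is handed in: The latch bar lies level again (below 0.03 rad) with its tooth in the keeper's notch, and the drawer is held shut by it (drawer joint below 16.5 mm, which only a tooth in the notch allows) and at rest (value of joint latch below 0.03 rad and value of joint drawer below 0.0165 m and velocity of joint drawer between -0.01 and 0.01 m/s); the robot touches nothing.
It fails at once if the latch bar is pressed against the keeper with more than 20 N (contact force between latch and cabinet above 20 N).
It fails at once if the drawer is slammed in (faster than 0.3 m/s) (velocity of joint drawer below -0.3 m/s).
It fails at once if one of the other things on the bench or cabinet is moved by more than 25 mm (distance of any of oil_bottle, slip_box, dish, slide_box, stain_jar, beaker from where it was at the start of the episode above 0.025 m).
It also fails if it takes over 67 s, if anything falls off the work surface, if the arm or the gripper's body presses on something with over 40 N, if the wrist force passes 120 N, or if a joint passes its speed limit or range.

## Robot

A 7-joint arm with a two-finger parallel gripper is mounted at the origin on the work surface. World frame = base frame: x ahead of the robot, y to its left, z up, the work surface at z = 0. Lengths are in m, angles in rad, forces in N, time in s.
With the tool pointing down it reaches from about 0.35 to 0.9 m from the base axis. Payload 8.1 kg.
Tool frame: the origin (TCP) lies where the fingers leave the gripper's body, on its centre line; the fingertips stand 66 mm ahead of it and the grasp point (between the pads) lies 47 mm ahead of it (arm.tip_reach is the distance from the TCP to the fingertips, in m); z points along the fingers, y is the line along which they close (so a half turn about z gives the same grasp; the last joint's range is limited). The gripper opens to 92 mm and grips with 3 to 60 N. Pads are 19 mm wide; open, the fingers measure 130 mm over their backs; the gripper's body (75 mm by 190 mm) begins 47 mm behind the grasp point.
Start: joints at [1.192, 0.434, 0.025, 1.573, -0.012, 1.134, -0.075], TCP at [0.17, -0.601, 0.292] pointing down, gripper open.
Joint ranges: [-2.62, 2.62], [-0.44, 2.09], [-1.27, 1.32], [0.08, 2.57], [-1.32, 4.46], [0.12, 2], [-2.74, 2.74]. Speed limits (rad/s): [2.22, 2.22, 3.01, 3.01, 3.14, 3.14, 3.14].

## Interface

Orientations are given as a 3x3 rotation matrix whose columns are the frame's x, y, z axes.
In Python, from station import status, vision, workorder, arm gives the robot as it stands. The module is installed in compiled form; this text tells all that it offers.
- The arm moves only by the shell command python3 -m inch 'ROWS' [FORCE]. ROWS is JSON, a list of rows, each a list of 5 numbers: the shift along the tool's x, y, z in cm, then the turn about the tool's z in degrees, then the finger opening in cm, from 0 to 9.18. In form: [[dx, dy, dz, yaw, claw], ...]. A call has exactly 8 rows; each row shifts and turns the commanded pose from where the row before left it, along the tool's axes as they then stand; what a row does not reach is not made up. A row lasts 1/8 s, in which the tool goes at most 62.5 mm and 10.7 degrees, less where a joint would pass 70% of its speed; a pose out of reach is approached as far as the arm can. A call with a gripper value outside its range is refused whole. The fingers move at their own pace and stop on an object; FORCE is the grip in N (left out, the last holds). Time passes only in rows, so rows that do not move let the fingers close, or fill a call up. It gives the time, the measured TCP pose, the force, the opening and the grip force at its end, in the units of the state.
- status.sense(): the state, without advancing time (a new reading comes with each control period).
- vision.get_image(name): name is "scene" or "top"; returns a dict with "frame" (400x640x3 uint8, blue, green, red), "fx", "fy", "cx", "cy" (pixels), "k1" (the pictures are not rectified: a ray, as slopes to the right and down, at radius r is drawn at 1 + k1 r^2 times it, then the intrinsics apply), "extrinsics" (4x4, takes a point from camera to world coordinates). Camera axes: x right, y down, z forward; pixel columns grow to the right and rows downward; lengths in m; the calibration is good to about 2 mm. A picture is of the moment at which its call begins. There is no depth.
- workorder.close_job(): hands the job in; it is judged then, once.
The state is a dict: "clock": time; "q": joint angles; "joint_velocities": joint speeds; "joint_torque": joint torques, N m; "position": TCP position; "tool_rot": TCP orientation; "ft_force": force on the tool from outside, world axes, zero at the start; "moment": the same for the moment, N m; "grip_width": finger opening in m; "gripper_force": force on a finger pad.
Only numpy, scipy, OpenCV 4.12 (cv2) and the standard library are available. Lean on these libraries where they do the work, as an engineer would, in place of code of your own. Each camera call takes 0.05 s, during which the arm holds its last target. There are 200 camera calls.

## Working session

There is one attempt and no reset: what is moved stays moved. The work goes in short steps, Python scripts to look and compute and a shell command to move; the robot and the scene stay as the last step left them, time stands still between calls to the robot, and variables do not carry over. Pictures are saved under pics/ and viewed, at most 10 in all, crops included, and the job is handed in when it is done.

```bash
mkdir -p pics
python3 - <<'E'
from station import status, vision
import cv2, numpy as np, pickle
np.set_printoptions(precision=4,suppress=True)
s=status.sense(); print(s['clock'],s['position'],s['tool_rot'],s['ft_force'],s['grip_width'])
for n in('scene','top'):
    d=vision.get_image(n); cv2.imwrite(f'pics/{n}0.png',d['frame']); pickle.dump(d,open(f'{n}0.pkl','wb'))
    print(n,d['fx'],d['fy'],d['cx'],d['cy'],d['k1'],d['extrinsics'])
E
```

```text
0.0 [ 0.1701 -0.601   0.2914] [[ 0.9622  0.2723 -0.0005]
 [ 0.2723 -0.9622  0.0015]
 [-0.0001 -0.0016 -1.    ]] [-0.161   0.2991  1.0627] 0.0919085528805357
scene 363.34828314733835 363.34828314733835 313.3869086597797 195.85321523076252 -0.04574855963926298 [[-0.1153  0.7201 -0.6842  1.182 ]
 [ 0.9933  0.0775 -0.0857  0.056 ]
 [-0.0087 -0.6895 -0.7242  0.7916]
 [ 0.      0.      0.      1.    ]]
top 408.7590012274576 408.7590012274576 318.9807505137583 201.01295993728127 0.017785253970821452 [[ 0.0274 -0.9891  0.1449  0.3447]
 [-0.9996 -0.0274  0.0019 -0.011 ]
 [ 0.0021 -0.1449 -0.9894  1.4759]
 [ 0.      0.      0.      1.    ]]
```

View pics/scene0.png

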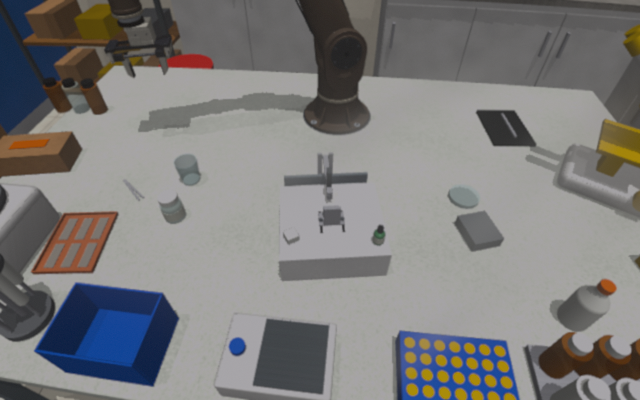

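View pics/top0.png

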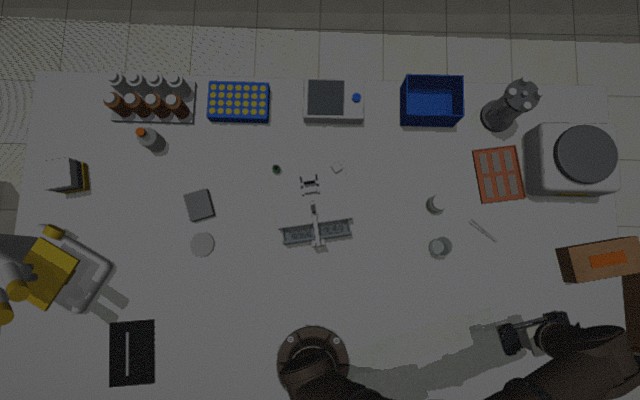

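The cabinet is in the middle of both views: scene about (330,230), with the tab near (328,187); top about (315,200), with the bar from (318,240) to (313,205). I'll enlarge both.

Run:
```python
import cv2, numpy as np
a=cv2.imread('pics/scene0.png')[140:290,265:405]; b=cv2.imread('pics/top0.png')[145:265,260:370]
b=cv2.convertScaleAbs(b,alpha=1.6)
a=cv2.resize(a,None,fx=5.5,fy=4,interpolation=cv2.INTER_CUBIC) if 0 else cv2.resize(a,None,fx=4,fy=4,interpolation=cv2.INTER_CUBIC)
cv2.imwrite('pics/a.png',a); cv2.imwrite('pics/b.png',cv2.resize(b,None,fx=5,fy=5,interpolation=cv2.INTER_CUBIC))
```

```text
(no output)
```

View pics/a.png

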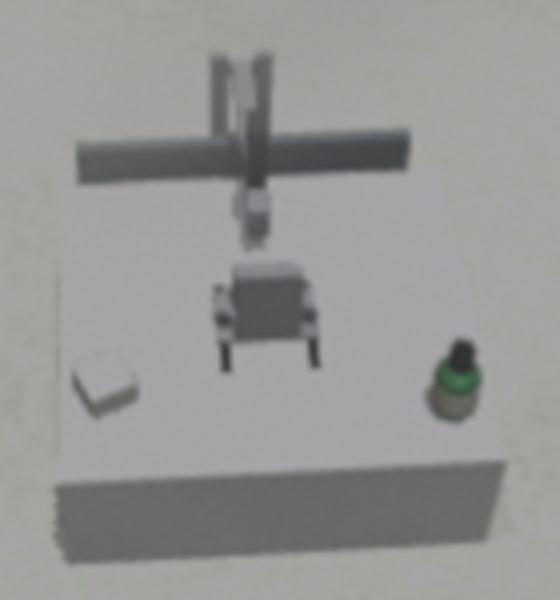

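View pics/b.png

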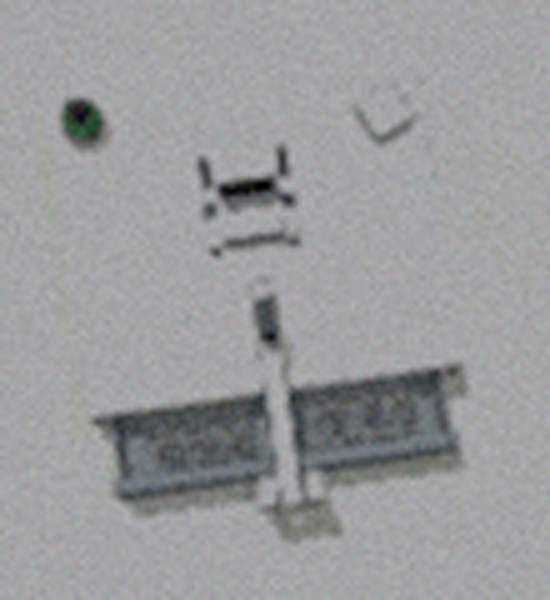

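The scene crop shows the roof's rear corners at (57,485) and (505,460), the tab top at (257,201) and the keeper's back wall at (267,270). In the top crop the tab is at (265,315) and the bar runs from (290,490) to (263,285).

```bash
cat > h.py <<'E'
import cv2, numpy as np, pickle
np.set_printoptions(precision=4,suppress=True)
def ray(d,u,v):
    K=np.array([[d['fx'],0,d['cx']],[0,d['fy'],d['cy']],[0,0,1]])
    p=cv2.undistortPoints(np.array([[[u,v]]],float),K,np.array([d['k1'],0,0,0,0]))[0,0]
    E=np.array(d['extrinsics']); return E[:3,3],E[:3,:3]@np.array([p[0],p[1],1])
def onz(d,u,v,z):
    c,r=ray(d,u,v); return c+r*(z-c[2])/r[2]
E
python3 - <<'E'
from h import *
S=pickle.load(open('scene0.pkl','rb'));T=pickle.load(open('top0.pkl','rb'))
a=lambda u,v:((u+.5)/4-.5+265,(v+.5)/4-.5+140)
b=lambda u,v:((u+.5)/5-.5+260,(v+.5)/5-.5+145)
P={}
for n,u,v,z in [('rearR',57,485,.09),('rearL',505,460,.09),('frontR',65,183,.09),('frontL',437,180,.09),('drawertopR',77,143,.09),('drawertopL',409,130,.09),('tabtop',257,201,.18),('walltopL',302,265,.15),('walltopR',233,267,.15),('wallbaseL',299,340,.09),('wallbaseR',234,340,.09),('forkL',265,55,.125),('forkR',218,55,.125)]:
    P[n]=onz(S,*a(u,v),z); print('S',n,P[n])
for n,u,v,z in [('tabtop',264,313,.18),('tabbase?',267,330,.13),('tabfar',262,294,.18),('pivot',289,492,.125),('barend',263,283,.13),('drawL',100,418,.09),('drawR',460,370,.09),('drawL2',120,493,.02),('drawR2',455,447,.02),('lip',258,242,.117),('wallshadeR',275,185,.09),('wallL',220,190,.09)]:
    P['T'+n]=onz(T,*b(u,v),z); print('T',n,P['T'+n])
def yaw(p,q): d=P[p]-P[q]; return np.degrees(np.arctan2(d[1],d[0]))
print('yaws',yaw('rearL','rearR')-90,yaw('rearL','frontL'),yaw('rearR','frontR'),yaw('drawertopL','drawertopR')-90,yaw('TdrawL','TdrawR')-90,yaw('TdrawL2','TdrawR2')-90,yaw('walltopL','walltopR')-90,yaw('Tbarend','Tpivot'))
c1,r1=ray(S,*a(257,201));c2,r2=ray(T,*b(264,313))
t=np.linalg.lstsq(np.c_[r1,-r2],c2-c1,rcond=None)[0];print('tri',c1+r1*t[0],c2+r2*t[1])
E
```

```text
S rearR [ 0.7313 -0.0818  0.09  ]
S rearL [0.6863 0.1727 0.09  ]
S frontR [ 0.4893 -0.1204  0.09  ]
S frontL [0.4591 0.1332 0.09  ]
S drawertopR [ 0.4488 -0.119   0.09  ]
S drawertopL [0.4104 0.1134 0.09  ]
S tabtop [0.5809 0.0177 0.18  ]
S walltopL [0.6017 0.047  0.15  ]
S walltopR [0.6077 0.0064 0.15  ]
S wallbaseL [0.6101 0.0484 0.09  ]
S wallbaseR [0.6144 0.0083 0.09  ]
S forkL [0.3808 0.0074 0.125 ]
S forkR [ 0.3843 -0.0259  0.125 ]
T tabtop [0.514  0.0121 0.18  ]
T tabbase? [0.5092 0.0106 0.13  ]
T tabfar [0.5262 0.0137 0.18  ]
T pivot [ 0.4029 -0.0069  0.125 ]
T barend [0.5406 0.0142 0.13  ]
T drawL [0.4508 0.1227 0.09  ]
T drawR [ 0.4903 -0.1209  0.09  ]
T drawL2 [0.4034 0.1131 0.02  ]
T drawR2 [ 0.4425 -0.1238  0.02  ]
T lip [0.5703 0.0187 0.117 ]
T wallshadeR [0.615  0.0087 0.09  ]
T wallL [0.6104 0.0465 0.09  ]
yaws 10.014332172855632 9.874500582597005 9.060207857338593 9.381530319579468 9.19644724786913 9.373053172924912 8.390188315276177 8.734283995667168
tri [0.5218 0.014  0.1198] [0.5218 0.0131 0.1198]
```

```bash
cat >> h.py <<'E'
def proj(d,P):
    E=np.linalg.inv(np.array(d['extrinsics'])); K=np.array([[d['fx'],0,d['cx']],[0,d['fy'],d['cy']],[0,0,1]])
    return cv2.projectPoints(np.array(P,float),cv2.Rodrigues(E[:3,:3])[0],E[:3,3],K,np.array([d['k1'],0,0,0,0]))[0][:,0]
E
python3 - <<'E'
from h import *
S=pickle.load(open('scene0.pkl','rb'));T=pickle.load(open('top0.pkl','rb'))
y=np.radians(9.3);ax=np.array([np.cos(y),np.sin(y),0]);pv=np.array([.4029,-.0069,.125])
ay=np.array([-ax[1],ax[0],0])
pts=[pv,pv+.145*ax,pv+.115*ax+[0,0,.055],pv+.115*ax+[0,0,.005]]+[pv+(.115+i*.012)*ax+j*.006*ay+[0,0,.055] for i in(-1,1) for j in(-1,1)]
print(4*(proj(S,pts)-[265,140])+1.5); print(5*(proj(T,pts)-[260,145])+2)
im=S['frame'][140:200,300:350]
print(im[...,1][10:70:1,22:36])
E
```

```text
[[242.0926  73.7276]
 [257.9183 222.659 ]
 [256.2092 126.5969]
 [254.5333 183.7626]
 [245.2004 114.0066]
 [264.3045 113.2869]
 [247.9592 140.161 ]
 [267.4175 139.4175]]
[[288.9361 491.9657]
 [259.8831 275.9995]
 [264.704  309.2572]
 [265.7236 319.181 ]
 [276.4981 326.4624]
 [257.8755 328.9659]
 [271.513  289.6045]
 [252.9384 292.0939]]
[[158 159 159 159 159 158 159 159 157 158 159 159 158 159]
 [160 160 159 159 159 159 158 157 155 157 156 156 158 159]
 [158 160 160 159 160 158 154 148 145 144 147 154 159 158]
 [154 158 158 158 159 156 147 134 130 130 134 145 157 159]
 [143 152 152 152 153 150 136 118 113 112 120 138 156 159]
 [128 141 144 144 143 137 118 104 102 104 113 139 156 159]
 [113 130 139 138 138 130 107  99  99 101 114 142 157 159]
 [106 122 135 138 137 129 104  98 101 102 115 143 158 161]
 [112 122 134 137 137 130 109  99  99 101 114 142 158 160]
 [123 125 135 137 137 133 115 103  99 101 114 143 159 160]
 [131 129 135 137 137 133 119 103  98 100 115 142 158 161]
 [133 129 136 137 136 134 122 103  98 100 114 144 159 160]
 [131 129 136 136 137 136 126 105  98 100 117 150 160 
[... 1488 characters left out ...]
2 127 117 111 127 132 131 132 136 149 160 164 164]
 [156 134 123 118 111 130 135 135 134 135 139 158 163 163]
 [155 132 121 119 117 132 135 134 135 134 141 159 165 164]
 [155 132 122 120 118 131 135 133 133 134 143 160 164 164]
 [155 132 123 119 114 118 126 125 122 124 136 159 164 165]
 [156 135 123 119 109 103 105 105 103 107 128 159 164 163]
 [160 147 131 121 107  96  93  90  89  99 131 158 165 163]
 [164 159 146 125 107  95  91  90  85  94 127 158 164 163]
 [164 163 154 127 105  90  87  88  85  95 127 158 164 163]
 [164 163 156 129 107  88  83  85  83  95 130 157 164 163]
 [164 164 154 129 111  93  85  85  88 104 134 158 164 164]
 [164 164 155 131 116 102  96  96 105 128 150 162 163 164]]
```

```bash
python3 -m inch '[[0,0,0,6.5,9],[2.8,-3.5,0,0,9],[2.8,-3.5,0,0,9],[2.8,-3.5,0,0,9],[2.8,-3.5,0,0,9],[2.8,-3.5,0,0,9],[2.8,-3.5,0,0,9],[2.8,-3.5,0,0,9]]' 15; python3 -m inch '[[2.8,-3.5,0,0,9],[2.8,-3.5,0,0,9],[2.8,-3.5,0,0,9],[2.8,-3.5,0,0,9],[2.8,-3.5,0,0,9],[2.8,-3.5,0,0,9],[2.8,-3.5,0,0,9],[0,0,0,0,9]]'
cat > w.py <<'E'
from station import status
import numpy as np,sys
np.set_printoptions(precision=4,suppress=True)
s=status.sense();y=np.radians(9.3);R=np.array([[np.cos(y),np.sin(y),0],[-np.sin(y),np.cos(y),0],[0,0,1]])
t=np.array([.515,.0117,.208])
rx=s['tool_rot'];print('t',s['clock'],'pos',s['position'],'yaw',np.degrees(np.arctan2(rx[1,0],rx[0,0])),'togo(tool cm)',100*rx.T@(t-s['position']),'Fcab',R@s['ft_force'],'cabx',(R@(s['position']-t))*1000,s['grip_width'],s['gripper_force'])
E
python3 w.py
```

```text
clock: 1.1
position: [0.3244, -0.3265, 0.2921]
tool_rot: [[0.987, 0.162, -0.0], [0.162, -0.987, 0.0], [-0.0, -0.0, -1.0]]
ft_force: [0.2, -0.4, 0.2]
grip_width: 0.0901
gripper_force: 0.0
clock: 2.1
position: [0.4789, -0.051, 0.292]
tool_rot: [[0.986, 0.167, 0.0], [0.167, -0.986, 0.002], [0.001, -0.002, -1.0]]
ft_force: [-0.1, -0.1, -0.2]
grip_width: 0.0901
gripper_force: 0.0
t 2.1 pos [ 0.4789 -0.051   0.292 ] yaw 9.624653996006286 togo(tool cm) [ 4.5985 -5.564   8.4154] Fcab [-0.0638 -0.0534 -0.2399] cabx [-45.712  -56.0304  84.0442] 0.09005548435684342 0.0
```

```bash
python3 -m inch '[[1.5,-1.8,0,0,7],[1.5,-1.9,0,0,7],[1.6,-1.9,0,0,7],[0,0,1,0,7],[0,0,1,0,7],[0,0,1,0,7],[0,0,0,0,7],[0,0,0,0,7]]'>/dev/null
python3 w.py
python3 - <<'E'
from station import vision
import cv2,pickle,numpy as np
d=vision.get_image('scene');t=vision.get_image('top');pickle.dump((d,t),open('v1.pkl','wb'))
a=cv2.resize(d['frame'][100:250,265:405],None,fx=4,fy=4,interpolation=2)
b=cv2.resize(cv2.convertScaleAbs(t['frame'][150:250,290:340],alpha=1.7),None,fx=4,fy=6,interpolation=2)
cv2.imwrite('pics/c.png',np.hstack([a,b]))
E
```

```text
t 3.1 pos [0.5142 0.0079 0.2623] yaw 9.274411412209039 togo(tool cm) [ 0.1407 -0.3646  5.4344] Fcab [ 0.4169  0.1009 -0.1286] cabx [-1.4122 -3.6378 54.3439] 0.07027068570787275 0.0
```

View pics/c.png

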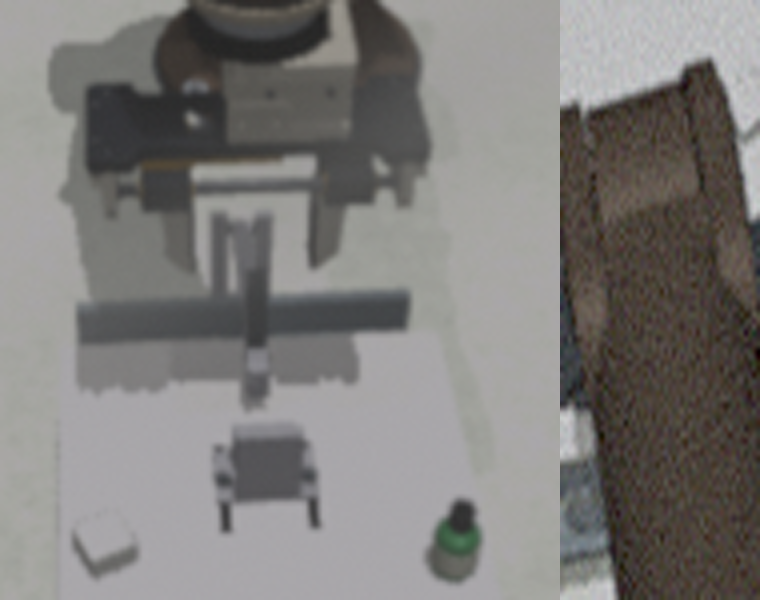

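The open fingers (tips about (190,268) and (318,268)) straddle the tab at (257,270) in the view. Next: descend, then close gently.

```bash
python3 -m inch '[[0.1,-0.36,0,0,7],[0,0,1,0,7],[0,0,1,0,7],[0,0,1,0,7],[0,0,1,0,7],[0,0,1,0,7],[0,0,0.4,0,7],[0,0,0,0,7]]'>/dev/null
python3 w.py;  python3 -m inch '[[0,0,0,0,3],[0,0,0,0,2],[0,0,0,0,1.6],[0,0,0,0,1.4],[0,0,0,0,0.8],[0,0,0,0,0.8],[0,0,0,0,0.8],[0,0,0,0,0.8]]' 10 >/dev/null; python3 w.py
```

```text
t 4.2 pos [0.5146 0.0119 0.208 ] yaw 9.300710386677153 togo(tool cm) [ 0.0397  0.0303 -0.0033] Fcab [0.8172 0.0708 0.1923] cabx [-0.3973  0.3035 -0.033 ] 0.06985623812579411 0.0
t 5.2 pos [0.5146 0.0121 0.2082] yaw 9.312727061737858 togo(tool cm) [0.034  0.0427 0.0199] Fcab [-0.5278  1.3484  0.0476] cabx [-0.3405  0.4265  0.199 ] 0.01196262039129806 9.999157190322876
```

```bash
python3 -m inch '[[0,0,0,0,0.8],[-0.14,0,-0.38,0,0.8],[-0.14,0,-0.38,0,0.8],[-0.14,0,-0.38,0,0.8],[-0.18,0,-0.36,0,0.8],[-0.18,0,-0.36,0,0.8],[-0.18,0,-0.36,0,0.8],[0,0,0,0,0.8]]' 30 >/dev/null
python3 w.py
python3 - <<'E'
from station import vision
import cv2,pickle,numpy as np
d=vision.get_image('scene');pickle.dump(d,open('v2.pkl','wb'))
cv2.imwrite('pics/d.png',cv2.resize(d['frame'][120:250,265:405],None,fx=5,fy=4.6,interpolation=2))
E
```

```text
t 6.2 pos [0.5047 0.0103 0.2305] yaw 9.297469033921452 togo(tool cm) [1.0451 0.0292 2.2532] Fcab [-2.6188  2.0384 -4.1469] cabx [-10.4355   0.2951  22.5388] 0.011852022224189282 29.997893571853638
```

View pics/d.png

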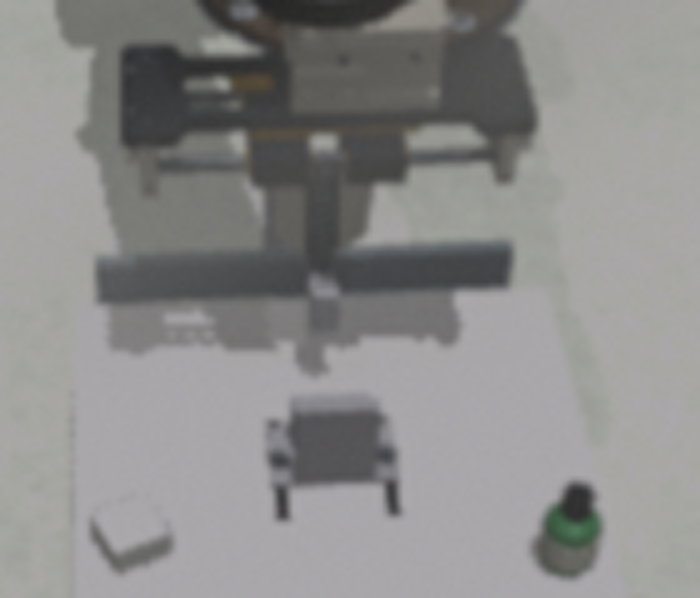

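```bash
python3 -m inch '[[0.4,0,0,0,0.8],[0.4,0,0,0,0.8],[0.4,0,0,0,0.8],[0.4,0,0,0,0.8],[0.4,0,0,0,0.8],[0.4,0,0,0,0.8],[0.4,0,0,0,0.8],[0.2,0,0,0,0.8]]' >/dev/null
python3 w.py;  python3 -m inch '[[0.1,0,0,0,0.8],[0.1,0,0,0,0.8],[0.1,0,0,0,0.8],[0.1,0,0,0,0.8],[0.1,0,0,0,0.8],[0.1,0,0,0,0.8],[0.1,0,0,0,0.8],[0.1,0,0,0,0.8]]' >/dev/null; python3 w.py
```

```text
t 7.25 pos [0.533  0.0151 0.2295] yaw 9.3096226822845 togo(tool cm) [-1.8182  0.0499  2.1607] Fcab [-7.1871  2.8789 -1.9113] cabx [18.2922  0.4993 21.5138] 0.012099632702135175 29.993062913417816
t 8.25 pos [0.5409 0.0165 0.2296] yaw 9.313153104210405 togo(tool cm) [-2.623   0.0581  2.1745] Fcab [-6.4142  2.4707 -2.873 ] cabx [26.3327  0.5816 21.621 ] 0.011972658857544593 29.99224752187729
```

```bash
python3 -m inch '[[0.1,0,0,0,0.8],[0.1,0,0,0,0.8],[0.1,0,0,0,0.8],[0.1,0,0,0,0.8],[0.1,0,0,0,0.8],[0.1,0,0,0,0.8],[0.1,0,0,0,0.8],[0,0,0,0,0.8]]' >/dev/null
python3 w.py;  python3 -m inch '[[0.05,0,0,0,0.8],[0.05,0,0,0,0.8],[0.05,0,0,0,0.8],[0.05,0,0,0,0.8],[0.05,0,0,0,0.8],[0.05,0,0,0,0.8],[0,0,0,0,0.8],[0,0,0,0,0.8]]' >/dev/null; python3 w.py
```

```text
t 9.25 pos [0.5477 0.0177 0.2295] yaw 9.318577682382694 togo(tool cm) [-3.3142  0.0652  2.1696] Fcab [-7.3215  3.1106 -1.4274] cabx [33.2506  0.6559 21.5298] 0.011840651747274266 29.991323053836823
t 10.25 pos [0.5506 0.0182 0.2295] yaw 9.318670883784359 togo(tool cm) [-3.6063  0.0674  2.1704] Fcab [-7.5772  2.4551 -2.1988] cabx [36.1738  0.6786 21.5188] 0.01196679293207251 29.99094843864441
```

Travelled 46.6 mm; no wall yet (the force is only the spring).

```bash
python3 -m inch '[[0.05,0,0,0,0.8],[0.05,0,0,0,0.8],[0.05,0,0,0,0.8],[0.05,0,0,0,0.8],[0.05,0,0,0,0.8],[0.05,0,0,0,0.8],[0,0,0,0,0.8],[0,0,0,0,0.8]]' >/dev/null; python3 w.py
```

```text
t 11.25 pos [0.5534 0.0187 0.2295] yaw 9.319845174989423 togo(tool cm) [-3.895   0.0687  2.1675] Fcab [-8.1367  2.7693 -2.1148] cabx [39.0666  0.6928 21.4637] 0.011547368324133134 29.990386068820953
```

```bash
python3 -m inch '[[0.05,0,0,0,0.8],[0.05,0,0,0,0.8],[0.05,0,0,0,0.8],[0.05,0,0,0,0.8],[0,0,0,0,0.8],[0,0,0,0,0.8],[0,0,0,0,0.8],[0,0,0,0,0.8]]' >/dev/null; python3 w.py
```

```text
t 12.25 pos [0.5553 0.019  0.2294] yaw 9.318158422042192 togo(tool cm) [-4.0861  0.0699  2.1674] Fcab [-8.7046  3.8115 -2.257 ] cabx [40.9814  0.7044 21.4466] 0.011875073028816203 29.99001055955887
```

```bash
python3 -m inch '[[0.05,0,0,0,0.8],[0.05,0,0,0,0.8],[0.05,0,0,0,0.8],[0.05,0,0,0,0.8],[0,0,0,0,0.8],[0,0,0,0,0.8],[0,0,0,0,0.8],[0,0,0,0,0.8]]' >/dev/null; python3 w.py
```

```text
t 13.25 pos [0.5572 0.0193 0.2294] yaw 9.317359214456927 togo(tool cm) [-4.276   0.0707  2.1658] Fcab [-8.2179  3.1304 -2.5747] cabx [42.8843  0.7119 21.4109] 0.011832390858058572 29.989624321460724
```

```bash
python3 -m inch '[[0.05,0,0,0,0.8],[0.05,0,0,0,0.8],[0.05,0,0,0,0.8],[0,0,0,0,0.8],[0,0,0,0,0.8],[0,0,0,0,0.8],[0,0,0,0,0.8],[0,0,0,0,0.8]]' >/dev/null; python3 w.py
```

```text
t 14.25 pos [0.5586 0.0196 0.2294] yaw 9.32168226885908 togo(tool cm) [-4.422   0.0728  2.1655] Fcab [-7.8909  3.3984 -2.514 ] cabx [44.3464  0.7371 21.394 ] 0.011953575212238624 29.989362359046936
```

```bash
python3 -m inch '[[0.05,0,0,0,0.8],[0.05,0,0,0,0.8],[0.05,0,0,0,0.8],[0,0,0,0,0.8],[0,0,0,0,0.8],[0,0,0,0,0.8],[0,0,0,0,0.8],[0,0,0,0,0.8]]' >/dev/null; python3 w.py
```

```text
t 15.25 pos [0.5601 0.0198 0.2294] yaw 9.322713706905192 togo(tool cm) [-4.5652  0.0744  2.164 ] Fcab [-8.9911  2.9291 -2.6932] cabx [45.782   0.7537 21.3639] 0.011947070103310246 29.989067316055298
```

```bash
python3 -m inch '[[0.05,0,0,0,0.8],[0.05,0,0,0,0.8],[0.05,0,0,0,0.8],[0,0,0,0,0.8],[0,0,0,0,0.8],[0,0,0,0,0.8],[0,0,0,0,0.8],[0,0,0,0,0.8]]' >/dev/null; python3 w.py
```

```text
t 16.25 pos [0.5615 0.0201 0.2293] yaw 9.32000878861659 togo(tool cm) [-4.7089  0.0735  2.1612] Fcab [-8.5061  3.3702 -2.0346] cabx [47.2224  0.7436 21.3178] 0.011826287977616127 29.988820552825928
```

```bash
python3 -m inch '[[0.05,0,0,0,0.8],[0.05,0,0,0,0.8],[0.05,0,0,0,0.8],[0,0,0,0,0.8],[0,0,0,0,0.8],[0,0,0,0,0.8],[0,0,0,0,0.8],[0,0,0,0,0.8]]' >/dev/null; python3 w.py;python3 - <<'E'
from station import vision
import cv2,pickle,numpy as np
d=vision.get_image('scene');pickle.dump(d,open('v3.pkl','wb'))
cv2.imwrite('pics/e.png',cv2.resize(d['frame'][150:250,275:395],None,fx=6,fy=6,interpolation=2))
E
```

```text
t 17.25 pos [0.5629 0.0203 0.2293] yaw 9.321465640063765 togo(tool cm) [-4.8539  0.0743  2.1587] Fcab [-8.3532  3.2214 -1.9099] cabx [48.6748  0.753  21.2774] 0.011810079620644322 29.988475441932678
```

View pics/e.png

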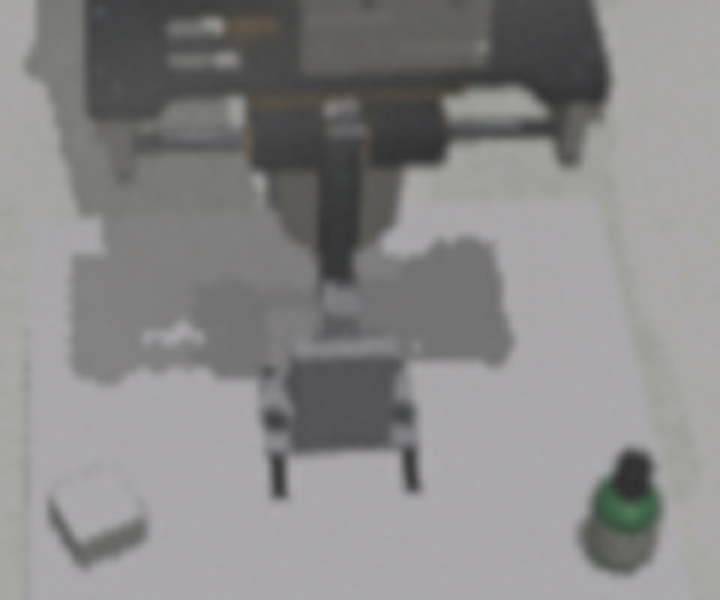

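The bar's end (about (340,320)) is just before the wall's top edge (about (345,340)), so the wall is close.

```bash
python3 -m inch '[[0.05,0,0,0,0.8],[0.05,0,0,0,0.8],[0.05,0,0,0,0.8],[0,0,0,0,0.8],[0,0,0,0,0.8],[0,0,0,0,0.8],[0,0,0,0,0.8],[0,0,0,0,0.8]]' >/dev/null; python3 w.py
```

```text
t 18.3 pos [0.5643 0.0205 0.2293] yaw 9.320824443038118 togo(tool cm) [-4.9985  0.0749  2.1607] Fcab [-9.7804  3.5162 -1.7617] cabx [50.1229  0.7593 21.2851] 0.01171655708905682 29.98821794986725
```

```bash
python3 -m inch '[[0.05,0,0,0,0.8],[0.05,0,0,0,0.8],[0.05,0,0,0,0.8],[0,0,0,0,0.8],[0,0,0,0,0.8],[0,0,0,0,0.8],[0,0,0,0,0.8],[0,0,0,0,0.8]]' >/dev/null; python3 w.py
```

```text
t 19.3 pos [0.5658 0.0208 0.2292] yaw 9.325175808194098 togo(tool cm) [-5.142   0.0766  2.1579] Fcab [-8.2942  3.7455 -1.5475] cabx [51.5613  0.7795 21.2376] 0.012031021833068253 29.987877309322357
```

```bash
python3 -m inch '[[0.05,0,0,0,0.8],[0.05,0,0,0,0.8],[0.05,0,0,0,0.8],[0,0,0,0,0.8],[0,0,0,0,0.8],[0,0,0,0,0.8],[0,0,0,0,0.8],[0,0,0,0,0.8]]' >/dev/null; python3 w.py
```

```text
t 20.3 pos [0.5672 0.021  0.2292] yaw 9.322828186570735 togo(tool cm) [-5.288   0.0759  2.1582] Fcab [-10.3267   3.3694  -1.5936] cabx [53.0231  0.7716 21.2273] 0.012016796293824886 29.987532198429108
```

Run:
```python
from h import *
# where is bar end (z~?) relative to wall top in the v3 picture, projected expectation for travel 59.1mm, theta .2
S=pickle.load(open('v3.pkl','rb'))
y=np.radians(9.3);ax=np.array([np.cos(y),np.sin(y),0]);z=np.array([0,0,1.]);pv=np.array([.4029,-.0069,.125])+.0591*ax
for th in(.1,.15,.2,.25,.3):
    u=np.cos(th)*ax+np.sin(th)*z; w=-np.sin(th)*ax+np.cos(th)*z
    pts=[pv+.145*u+.005*w,pv+.145*u-.021*w,pv+.127*u+.055*w,pv+.127*u+.005*w]
    print(th,(6*(proj(S,pts)-[275,150])+2.5).round(0).tolist())
print(S['frame'][190:216,326:337,1])
```

```text
0.1 [[339.0, 346.0], [338.0, 393.0], [338.0, 220.0], [336.0, 315.0]]
0.15 [[340.0, 331.0], [339.0, 381.0], [338.0, 202.0], [336.0, 303.0]]
0.2 [[340.0, 316.0], [339.0, 369.0], [337.0, 185.0], [336.0, 290.0]]
0.25 [[340.0, 301.0], [339.0, 356.0], [337.0, 167.0], [336.0, 276.0]]
0.3 [[340.0, 285.0], [340.0, 342.0], [336.0, 149.0], [336.0, 262.0]]
[[ 91  82  60  54  56  55  56  57  70  90 100]
 [104  84  61  54  56  55  55  64  85 103 115]
 [113  93  68  57  55  56  58  73 104 117 124]
 [120 102  74  58  54  56  57  78 111 123 126]
 [124 112  79  57  55  55  57  78 110 124 125]
 [125 115  80  60  55  56  59  73 103 121 123]
 [125 115  86  76  73  68  66  75  97 115 119]
 [122 111  94 103 101  88  86  91  99 112 115]
 [117 108  99 117 119 111 110 110 109 113 113]
 [114 110 104 122 125 122 122 122 116 113 113]
 [115 111 109 122 124 122 123 122 121 115 113]
 [117 115 110 114 120 119 121 122 119 115 113]
 [121 119 111 100 106 107 109 109 111 113 114]
 [122 118 109  94  95  94  96  98 103 113 115]
 [122 115 108  94  91  89  92  92  98 108 111]
 [122 111 102  93  94  94  97  96  99 107 109]
 [124 112 106 104 106 110 111 111 113 118 122]
 [131 125 123 123 125 128 128 128 129 132 133]
 [133 130 129 130 130 130 131 131 129 130 127]
 [115 112 112 114 113 109 109 109 109 107 103]
 [ 94  90  90  91  91  89  87  88  88  87  87]
 [ 85  84  83  83  84  84  83  83  83  83  84]
 [ 84  84  83  84  84  83  83  84  84  85  86]
 [ 85  84  84  85  84  84  84  84  85  83  84]
 [ 85  84  85  84  83  83  84  83  83  84  85]
 [ 85  83  84  84  85  85  84  84  85  85  84]]
```

```bash
python3 - <<'E'
from h import *
S=pickle.load(open('v3.pkl','rb'))
y=np.radians(9.3);ax=np.array([np.cos(y),np.sin(y),0]);pv=np.array([.4029,-.0069,.125])
for v in(205.5,206,206.5): print('wall front dist from start-tooth-front mm',1000*((onz(S,331,v,.15)-pv)@ax-.145))
for v in(208.8,209.3): print('wall rear',1000*((onz(S,331,v,.15)-pv)@ax-.145))
E
python3 -m inch '[[0.05,0,0,0,0.8],[0.05,0,0,0,0.8],[0.05,0,0,0,0.8],[0,0,0,0,0.8],[0,0,0,0,0.8],[0,0,0,0,0.8],[0,0,0,0,0.8],[0,0,0,0,0.8]]' >/dev/null; python3 w.py
```

```text
wall front dist from start-tooth-front mm 57.49467140263223
wall front dist from start-tooth-front mm 59.08869287361282
wall front dist from start-tooth-front mm 60.678669731753146
wall rear 67.9409255156091
wall rear 69.50854948907411
t 21.3 pos [0.5686 0.0213 0.2292] yaw 9.322402522130309 togo(tool cm) [-5.4274  0.0758  2.1534] Fcab [-8.7926  3.5338 -1.2353] cabx [54.4236  0.7706 21.1537] 0.011905675534640245 29.987252354621887
```

```bash
python3 -m inch '[[0.05,0,0,0,0.8],[0.05,0,0,0,0.8],[0,0,0,0,0.8],[0,0,0,0,0.8],[0,0,0,0,0.8],[0,0,0,0,0.8],[0,0,0,0,0.8],[0,0,0,0,0.8]]' >/dev/null; python3 w.py
```

```text
t 22.3 pos [0.5694 0.0215 0.2291] yaw 9.326419747193903 togo(tool cm) [-5.5096  0.0824  2.1519] Fcab [-9.573   3.1999 -1.9912] cabx [55.2522  0.8403 21.1134] 0.011786736712085128 29.986894726753235
```

```bash
python3 -m inch '[[0.05,0,0,0,0.8],[0.05,0,0,0,0.8],[0,0,0,0,0.8],[0,0,0,0,0.8],[0,0,0,0,0.8],[0,0,0,0,0.8],[0,0,0,0,0.8],[0,0,0,0,0.8]]' >/dev/null; python3 w.py
```

```text
t 23.3 pos [0.5697 0.0215 0.229 ] yaw 9.322487243580266 togo(tool cm) [-5.5406  0.0805  2.1453] Fcab [-12.7334   3.6075  -0.6935] cabx [55.5935  0.8185 20.9621] 0.012082425248011595 29.986588954925537
```

Contact with the back wall: force rises by about 4 N and motion stalls. I'll back off slightly and lower along the arc to just below lip height.

```bash
python3 -m inch '[[-0.1,0,0,0,0.8],[-0.08,0,0,0,0.8],[0.12,0,0.24,0,0.8],[0.12,0,0.24,0,0.8],[0.12,0,0.25,0,0.8],[0.11,0,0.25,0,0.8],[0.11,0,0.27,0,0.8],[0,0,0,0,0.8]]' >/dev/null; python3 w.py
```

```text
t 24.3 pos [0.576  0.0226 0.2174] yaw 9.326161741901332 togo(tool cm) [-6.1931  0.083   0.9576] Fcab [-5.3587  3.6699 -0.2907] cabx [61.9621  0.8531  9.3672] 0.011609739434363126 29.988265335559845
```

```bash
python3 -m inch '[[0.04,0,0.1,0,0.8],[0.04,0,0.1,0,0.8],[0.04,0,0.1,0,0.8],[0,0,0,0,0.8],[0,0,0,0,0.8],[0,0,0,0,0.8],[0,0,0,0,0.8],[0,0,0,0,0.8]]' >/dev/null; python3 w.py
```

```text
t 25.3 pos [0.5773 0.0228 0.2146] yaw 9.322659640926664 togo(tool cm) [-6.3248  0.0854  0.6803] Fcab [-4.336   3.0799  0.5492] cabx [63.267   0.8752  6.6192] 0.011850110925053444 29.98886525630951
```

```bash
python3 -m inch '[[0.04,0,0.11,0,0.8],[0.04,0,0.11,0,0.8],[0.04,0,0.11,0,0.8],[0.04,0,0.11,0,0.8],[0.04,0,0.11,0,0.8],[0,0,0,0,0.8],[0,0,0,0,0.8],[0,0,0,0,0.8]]' >/dev/null; python3 w.py
```

```text
t 26.3 pos [0.5795 0.0232 0.2093] yaw 9.329960289011073 togo(tool cm) [-6.5547  0.0876  0.1408] Fcab [-4.2246  2.683   0.338 ] cabx [65.5499  0.9094  1.2604] 0.01182798036282618 29.990238547325134
```

```bash
python3 -m inch '[[0.02,0,0.08,0,0.8],[0,0,0,0,0.8],[0,0,0,0,0.8],[0,0,0,0,2],[0,0,0,0,4],[0,0,0,0,5],[0,0,0,0,5],[0,0,0,0,5]]' >/dev/null; python3 w.py;python3 -m inch '[[0,0,-0.5,0,5],[0,0,-1.5,0,5],[0,0,-1.5,0,5],[0,0,-1.5,0,5],[-2,0,-2,0,5],[-3,0,-2,0,5],[-3,0,-2,0,5],[-3,0,0,0,5]]' >/dev/null; python3 w.py
python3 - <<'E'
from station import vision
import cv2,pickle,numpy as np
d=vision.get_image('scene');pickle.dump(d,open('v4.pkl','wb'))
cv2.imwrite('pics/f.png',cv2.resize(d['frame'][140:240,275:395],None,fx=6,fy=6,interpolation=2))
E
```

```text
t 27.3 pos [0.5806 0.0226 0.2087] yaw 9.291483119531957 togo(tool cm) [-6.6505  0.0195  0.0646] Fcab [ 0.0615 -0.0395  1.0709] cabx [66.505   0.1853  0.6538] 0.04916148645232139 0.0
t 28.3 pos [0.4719 0.0051 0.321 ] yaw 9.303609794552601 togo(tool cm) [ 4.3214  0.0362 11.3194] Fcab [ 0.5816 -0.0831 -0.7268] cabx [-43.642    0.4278 113.0298] 0.050303031673129425 0.0
```

View pics/f.png

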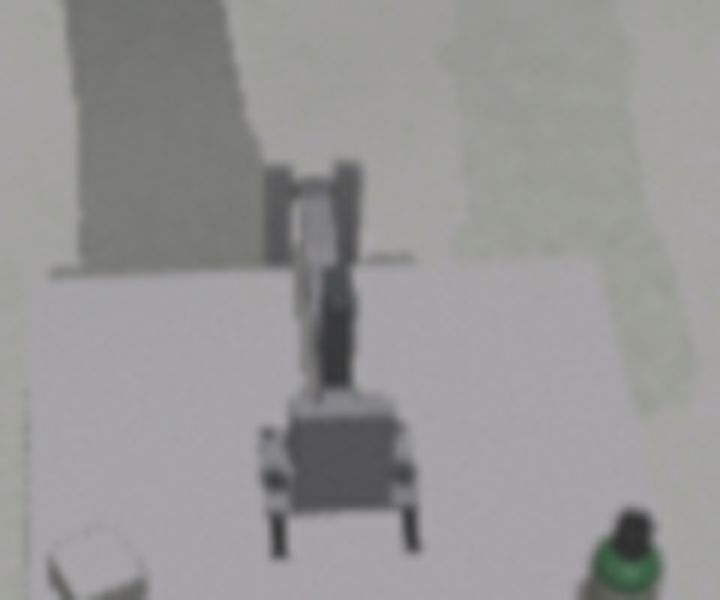

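The drawer front is flush with the cabinet and the bar runs into the keeper (tab (338,270–385), wall top at y≈400). A quick check that the bar is level and holding.

Run:
```python
from h import *
from station import vision
S=vision.get_image('scene');print('max change since v4',np.abs(cv2.GaussianBlur(S['frame'],(5,5),0)[150:230,275:395].astype(int)-cv2.GaussianBlur(pickle.load(open('v4.pkl','rb'))['frame'],(5,5),0)[150:230,275:395]).max())
y=np.radians(9.3);ax=np.array([np.cos(y),np.sin(y),0]);z=np.array([0,0,1.])
for tr in(.058,.062,.066):
  pv=np.array([.4029,-.0069,.125])+tr*ax
  for th in(0,.05,.1):
    u=np.cos(th)*ax+np.sin(th)*z; w=-np.sin(th)*ax+np.cos(th)*z
    pts=[pv,pv+.103*u+.055*w,pv+.127*u+.055*w,pv+.127*u+.005*w]
    print(tr,th,(6*(proj(S,pts)-[275,140])+2.5)[:,1].round(0))
print(S['frame'][178:212,330:334,1].mean(1).round(0))
```

```text
max change since v4 18
0.058 0 [195. 268. 311. 397.]
0.058 0.05 [195. 254. 294. 385.]
0.058 0.1 [195. 240. 278. 373.]
0.062 0 [201. 275. 318. 404.]
0.062 0.05 [201. 261. 302. 393.]
0.062 0.1 [201. 247. 285. 381.]
0.066 0 [207. 282. 326. 411.]
0.066 0.05 [207. 268. 309. 400.]
0.066 0.1 [207. 254. 292. 388.]
[ 95.  96.  96.  96.  97.  97.  96.  92.  89.  86.  84.  81.  78.  71.
  65.  65.  67.  66.  66.  66.  66.  69.  69.  70.  69.  72.  92. 118.
 131. 134. 129. 108.  88.  83.]
```

```bash
python3 -m inch '[[3,0,0,0,0],[3,0,0,0,0],[3,0,0,0,0],[1.5,0,0,0,0],[0,0,2,0,0],[0,0,2,0,0],[0,0,2,0,0],[0,0,0.5,0,0]]' 10 >/dev/null; python3 w.py; python3 -c "from station import arm;print(arm.tip_reach)"
```

```text
t 29.4 pos [0.5749 0.0217 0.2527] yaw 9.298590560452201 togo(tool cm) [-6.0666  0.0223  4.4836] Fcab [-0.1911  0.2163 -0.2038] cabx [60.7645  0.2178 44.7033] 0.0005144149709771774 0.0
0.0655
```

```bash
python3 -m inch '[[0,0,0.1,0,0],[0,0,0.1,0,0],[0,0,0.1,0,0],[0,0,0,0,0],[0,0,0,0,0],[0,0,0,0,0],[0,0,0,0,0],[0,0,0,0,0]]' >/dev/null; python3 w.py;python3 -m inch '[[0,0,0.1,0,0],[0,0,0.1,0,0],[0,0,0,0,0],[0,0,0,0,0],[0,0,0,0,0],[0,0,0,0,0],[0,0,0,0,0],[0,0,0,0,0]]' >/dev/null; python3 w.py
```

```text
t 30.4 pos [0.5756 0.0219 0.2506] yaw 9.29817279942801 togo(tool cm) [-6.1438  0.0254  4.2584] Fcab [ 0.1258 -0.1404  0.2435] cabx [61.4405  0.2537 42.5806] 0.0003437243919699086 0.0
t 31.4 pos [0.5756 0.0219 0.2486] yaw 9.296647094606207 togo(tool cm) [-6.1449  0.0261  4.0617] Fcab [-0.145   0.9268  0.4833] cabx [61.4499  0.2587 40.616 ] 0.0005931406707752412 0.0
```

```bash
python3 -m inch '[[0,0,0.1,0,0],[0,0,0.1,0,0],[0,0,0,0,0],[0,0,0,0,0],[0,0,0,0,0],[0,0,0,0,0],[0,0,0,0,0],[0,0,0,0,0]]' >/dev/null; python3 w.py;python3 -m inch '[[0,0,0.1,0,0],[0,0,0.05,0,0],[0,0,0,0,0],[0,0,0,0,0],[0,0,0,0,0],[0,0,0,0,0],[0,0,0,0,0],[0,0,0,0,0]]' >/dev/null; python3 w.py
```

```text
t 32.4 pos [0.5756 0.0219 0.2466] yaw 9.298584702352441 togo(tool cm) [-6.146   0.0284  3.8613] Fcab [-0.2661 -0.521  -0.5025] cabx [61.459   0.2835 38.6145] 0.0002649914480981061 0.0
t 33.4 pos [0.5757 0.0219 0.2458] yaw 9.293036398549956 togo(tool cm) [-6.1575  0.0272  3.7742] Fcab [-0.9021 -0.4307  6.2253] cabx [61.5522  0.2735 37.7789] 0.0005023300415637178 3.2082466399879195
```

The tab's top is firm at z ≈ 0.180, which is exactly the level height, so the latch is fully seated. I'll retreat and hand in.

```bash
python3 -m inch '[[0,0,-1,0,0],[0,0,-2,0,0],[0,0,-2,0,0],[0,0,-2,0,0],[0,0,0,0,0],[0,0,0,0,0],[0,0,0,0,0],[0,0,0,0,0]]' >/dev/null; python3 w.py; python3 -c "
from station import workorder
print(workorder.close_job())"
```

```text
t 34.4 pos [0.5754 0.0218 0.3145] yaw 9.298973282274371 togo(tool cm) [-6.1099  0.0257 10.6521] Fcab [-0.3673 -0.4904  0.4227] cabx [ 61.221    0.2449 106.4515] 0.0008356441051816748 0.0
the job is handed in; nothing more can be done
None
```

The drawer is shut and the job is handed in at about 34 s of the 67 s; by touch the latch bar is level with its tooth in the notch, the wall was felt with about 4 N, and the arm is clear, but `close_job()` gave no verdict.

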